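Bolt the long plywood case shut

TASK

The long plywood case is packed and ready to be put away: bolt its lid shut by sliding the barrel bolt on top of it fully home into its keeper, then let go. Leave the bolt of the shorter case as it is.

Things in the scene. Friction and masses are not known exactly. Their poses are not given: they have to be found in the camera images.
- long_knob (a point): Top centre of the knob of the long case's barrel bolt: an upright steel post, 16 mm thick, its top 50 mm above the closed plywood lid (case 300 x 180 x 80 mm high, heavy, fixed). It stands on a round bar whose top is 18 mm above the lid; the staples guiding the bar, 21 mm high, stay 25 mm clear of the knob. Axes: y along the bolt from knob to keeper (the way it shuts), z up.
- long_keeper (a point): Middle of the long case's keeper, a steel arch 24 mm long, 27 wide, 21 high on the fixed end strip of the case's top, on the bolt's line; the point is on the bar's axis, 12 mm above the lid. Axes as long_knob. Fully home, the knob stands 80 mm before this point and the bar's tip reaches the arch's far end. A loose wrench lies on the lid about 90 mm beside the bolt, on its +x side.
- long_bolt (a joint): How far the long case's bolt is slid towards its keeper, in m: 0 fully drawn, 0.055 fully home at a hard stop. It starts at 0 to 0.015, its tip clear of the keeper. It slides straight and level with about 3 N of friction and stays where it is left; the knob need not be turned.
- short_knob (a point): Top centre of the knob of the other bolt, on the shorter case (210 x 140 x 60 mm high), made alike: a steel post 16 mm thick, its top 44 mm above its lid. This bolt is drawn too and is to be left as it is. Axes: those of its own case, y along its bolt towards its keeper, z up.

How it is judged:
By the outcome, as a careful person would: the job done as asked, in the order asked, and still so for the second after the job is handed in, with the robot touching nothing.
It also fails if it takes over 29 s, if anything falls off the work surface, if the arm or the gripper's body presses on something with over 40 N, if the wrist force passes 120 N, or if a joint passes its speed limit or range.

ROBOT

A 7-joint arm with a two-finger parallel gripper is mounted at the origin on the work surface. World frame = base frame: x ahead of the robot, y to its left, z up, the work surface at z = 0. Lengths are in m, angles in rad, forces in N, time in s.
With the tool pointing down it reaches from about 0.425 to 0.95 m from the base axis. Payload 4.7 kg.
Tool frame: the origin (TCP) lies on the centre line of the jaws, within the pads' length; the fingertips stand robot.nose_length ahead of it and the grasp point (between the pads) lies 8 mm behind it (robot.nose_length is the distance from the TCP to the fingertips, in m); z points along the fingers, x is the direction in which the jaws open and shut, and the axes are right-handed (so a half turn about z gives the same grasp; the last joint's range is limited). The gripper opens to 85 mm and grips with 20 to 120 N. Pads are 22 mm wide; open, the fingers measure 114 mm over their backs; the gripper's body (76 mm by 85 mm) begins 54 mm behind the grasp point. The pads swing forward as they close: fully open they stand 13 mm farther back than shut.
Start: joints at [1.216, 0.469, -0.049, 1.532, 0.024, 1.141, -0.082], TCP at [0.216, -0.639, 0.242] pointing down, gripper open.
Joint ranges: [-2.59, 2.59], [-0.33, 1.99], [-1.39, 1.29], [0.1, 2.45], [-1.04, 4.18], [0.21, 1.99], [-2.66, 2.66]. Speed limits (rad/s): [2.57, 2.57, 3.14, 3.14, 3.14, 3.14, 3.14].

INTERFACE

Orientations are given as [roll, pitch, yaw] about the fixed x, y, z axes, in that order (R = Rz(yaw) Ry(pitch) Rx(roll)).
In Python, from plant import robot gives the robot as it stands. Calls block until the motion is done:
- robot.goto(position, orientation): joint-space move of the TCP to a pose.
- robot.move_straight(position, vel=0.15, attitude=None, contact_N=None): straight line of the TCP; attitude=None keeps the orientation; vel is the mean speed in m/s. With contact_N (N) it stops when the force on the tool has changed by that much, and returns True; else False.
- robot.move_joints(angles): joint-space move.
- robot.grip(opening, strength=None): opening from 0.0 (shut) to 1.0 (fully open); strength is the grip in N (None keeps the last); returns when the fingers have stopped.
- robot.sleep(seconds).
- robot.inverse_kinematics(position, orientation): joint angles nearest the present ones, or None.
- robot.sense(): the state.
- robot.grab_frame(name): name is "scene" or "top"; returns a dict with "image" (480x640x3 uint8, red, green, blue), "range_z" (480x640 float32, m along the optical axis (not along the pixel's ray), 0 where there is no reading), "fx", "fy", "cx", "cy" (pixels), "R" (3x3) and "t" (3): a world point X has camera coordinates R X + t. Camera axes: x right, y down, z forward; pixel columns grow to the right and rows downward; lengths in m; the calibration is good to about 2 mm. A picture is of the moment at which its call begins.
A pose or a line that the arm cannot do raises robot.IKError and nothing moves.
- robot.close_job(): hands the job in, once; it reports no verdict.
The state is a dict: "t": time; "joint_pos": joint angles; "joint_velocities": joint speeds; "effort": joint torques, N m; "tcp_pos": TCP position; "tcp_rot": TCP orientation; "wrist_force": force on the tool from outside, world axes, zero at the start; "torque": the same for the moment, N m; "opening": opening from 0.0 (shut) to 1.0 (fully open).
Only numpy, scipy, OpenCV 4.12 (cv2) and the standard library are available. Lean on these libraries where they do the work, as an engineer would, in place of code of your own. Each camera call takes 0.05 s, during which the arm holds its last target. There are 200 camera calls.

## Working session

There is one attempt and no reset: what is moved stays moved. The work goes in short steps, each a Python script; the robot and the scene stay as the last script left them, time stands still between calls to the robot, and variables do not carry over. Pictures are saved under pics/ and viewed, about 8 in all and at most 12, crops included, and the job is handed in when it is done.

```bash
mkdir -p pics
python3 - <<'E'
from plant import robot
import cv2,numpy as np
print(robot.nose_length, robot.sense())
for n in("scene","top"):
    f=robot.grab_frame(n); cv2.imwrite(f"pics/{n}0.png",f["image"][:,:,::-1]); np.savez(f"{n}0.npz",**f)
    print(n,f["fx"],f["cx"],f["cy"],f["R"],f["t"])
E
```

```text
0.011 {'t': 0.0, 'joint_pos': array([ 1.21609338,  0.46948129, -0.04858587,  1.53371403,  0.02409985,
        1.14103715, -0.08227807]), 'joint_velocities': array([ 2.75339207e-04, -7.59162926e-05,  1.58260959e-03,  1.64133130e-04,
       -4.52033349e-04, -2.41212697e-04, -7.27793743e-04]), 'effort': array([-4.86055815e-04, -5.10310221e+01, -4.68950160e-02, -2.37709934e+01,
        1.06712218e-02,  7.62384036e-03,  7.25171560e-06]), 'tcp_pos': array([ 0.2158642 , -0.63893577,  0.24122602]), 'tcp_rot': array([ 3.14151089e+00,  2.05252375e-03, -1.24494762e+00]), 'wrist_force': array([0.31847359, 0.27810913, 0.10222969]), 'torque': array([-0.01261326,  0.03170821, -0.01948891]), 'opening': 1.0004937052327503}
scene 582.748613118557 315.77979366083895 223.93211087095634 [[-0.49207217  0.87055199  0.00205317]
 [ 0.62988126  0.3576611  -0.68944046]
 [-0.6009281  -0.33796121 -0.72433945]] [ 0.23686202 -0.22458846  1.62118375]
top 475.98355417175964 316.73184970574493 238.55670259182398 [[-0.05301077 -0.99857915  0.00543561]
 [-0.97527416  0.05060259 -0.21512713]
 [ 0.21454641 -0.01670526 -0.97657092]] [0.03503849 0.52267999 0.96937524]
```

View pics/scene0.png

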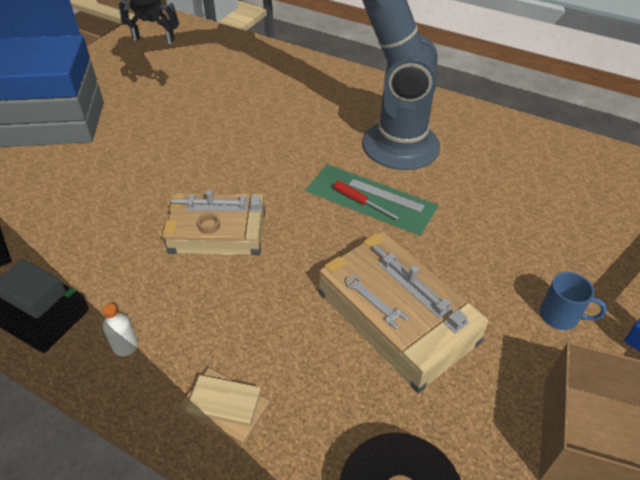

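View pics/top0.png

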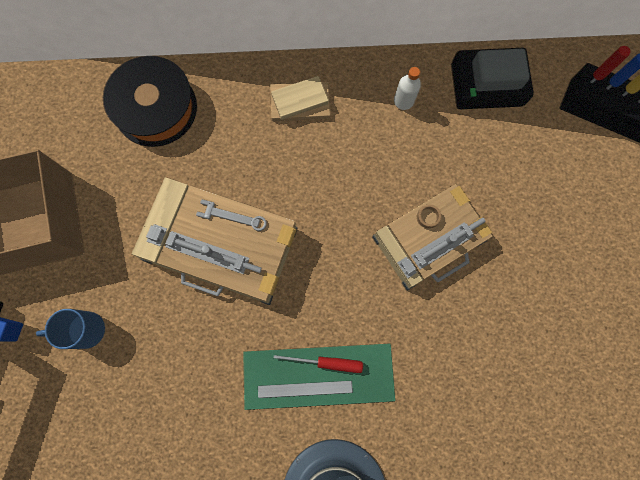

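Scene view: long case at about (400,305), knob near (412,272), keeper near (457,319). Top view: long case at (215,240), keeper about (155,235), knob about (207,248), wrench at (230,215). I'll enlarge both.

Run:
```python
import cv2,numpy as np
a=cv2.imread("pics/top0.png")[200:300,130:290]; b=cv2.imread("pics/scene0.png")[225:345,350:490]
a=cv2.resize(a,None,fx=5,fy=5,interpolation=cv2.INTER_CUBIC);b=cv2.resize(b,None,fx=5,fy=5,interpolation=cv2.INTER_CUBIC)
cv2.imwrite("pics/ca.png",a);cv2.imwrite("pics/cb.png",b)
```

```text
(no output)
```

View pics/ca.png

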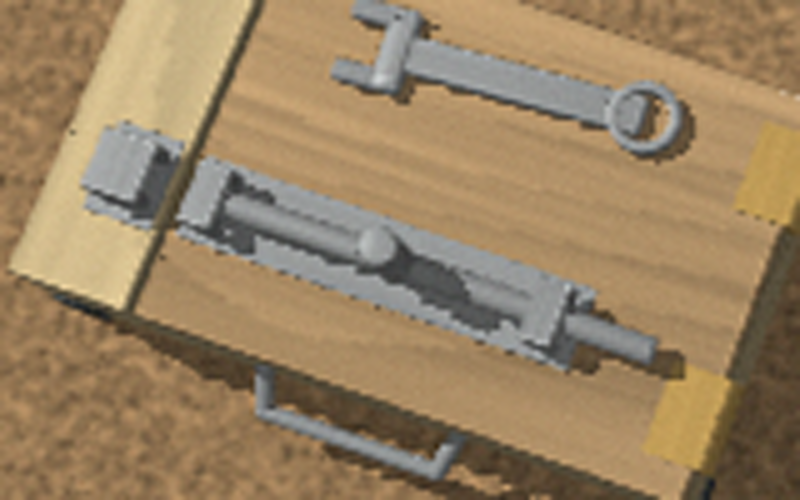

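View pics/cb.png

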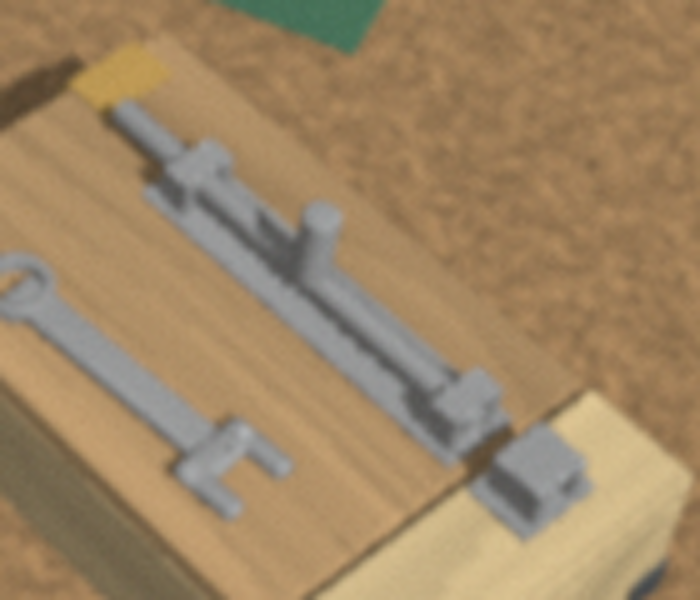

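Top crop: knob top at about (378,243), which is image (205.6,248.6). The keeper's top is at (121,163), image (154.2,232.6). Scene crop: knob top at (414.4,267.6), keeper top at (459,317).

```bash
cat > h.py <<'E'
import numpy as np
def ray(f,u,v,z):
    R,t=f["R"],f["t"]; c=-R.T@t; d=R.T@np.array([(u-f["cx"])/f["fx"],(v-f["cy"])/f["fy"],1]); return c+d*(z-c[2])/d[2]
def dep(f,u,v):
    Z=f["range_z"][int(round(v))-1:int(round(v))+2,int(round(u))-1:int(round(u))+2]; Z=np.median(Z[Z>0])
    return f["R"].T@(Z*np.array([(u-f["cx"])/f["fx"],(v-f["cy"])/f["fy"],1])-f["t"])
E
python3 - <<'E'
from h import *
from plant import robot
T=dict(np.load("top0.npz"));S=dict(np.load("scene0.npz"))
P={}
for n,u,v,z in(("knob",205.6,248.6,.13),("keep",154.2,232.6,.101)):
    P["t"+n]=ray(T,u,v,z);print("top",n,P["t"+n],dep(T,u,v))
for n,u,v,z in(("knob",414.4,267.6,.13),("keep",459,317,.101)):
    P["s"+n]=ray(S,u,v,z);print("sc",n,P["s"+n],dep(S,u,v))
for c in"ts":
    d=(P[c+"keep"]-P[c+"knob"])[:2];print(c,np.linalg.norm(d),np.arctan2(d[1],d[0]))
# plank lines for direction, staples edges
a=ray(T,130+655/5,200+350/5,.098);b=ray(T,130+235/5,200+208/5,.098);d=(b-a)[:2];print("bar dir",np.arctan2(d[1],d[0]))
k=(P["tknob"]+P["sknob"])/2
for yaw in np.arctan2(d[1],d[0])+np.array([-np.pi/2,0,np.pi/2,np.pi]):
    print(yaw,robot.inverse_kinematics([k[0],k[1],.13],[np.pi,0,yaw]))
E
```

```text
top knob [0.49875286 0.23040512 0.13      ] [0.49908951 0.23075999 0.12839725]
top keep [0.54401904 0.34246461 0.101     ] [0.54431896 0.34286104 0.09980482]
sc knob [0.50217703 0.23425644 0.13      ] [0.50063521 0.23385989 0.12812258]
sc keep [0.54837228 0.34839593 0.101     ] [0.54727141 0.3482774  0.09952228]
t 0.1208567633749879 1.1868913467595883
s 0.12313335257122017 1.186222263459378
bar dir 1.1920722563943715
-0.378724070400525 [ 0.29583102  0.68353735 -1.13626818  1.89708477  0.72298913  1.04678173
 -1.53007247]
1.1920722563943715 [ 0.28238481  0.66730707 -1.10963033  1.89767204  0.70189208  1.03209484
  0.0584277 ]
2.762868583189268 [ 0.31587725  0.71050519 -1.17812936  1.89622348  0.75649733  1.07147774
  1.58356148]
4.333664909984165 [-0.91905602  0.4332927   0.52748678  1.96455161 -0.29363285  0.81861464
 -2.17849846]
```

Both cameras agree within about 5 mm. Knob at about (0.500, 0.232), bolt direction 1.189 rad. Knob to keeper is about 122 mm, so about 42 mm of travel remains, which fits the task. Next I'll go above the knob at a safe height.

Run:
```python
from plant import robot
import numpy as np,cv2
Y=1.189
robot.goto([.48,-.40,.34],[np.pi,0,-.2]); print(robot.sense()["t"])
robot.goto([.56,0.0,.34],[np.pi,0,.6])
robot.goto([.5003,.2322,.21],[np.pi,0,Y])
robot.grip(0.55)
s=robot.sense();print(s["t"],s["tcp_pos"],s["tcp_rot"],s["wrist_force"],s["opening"])
f=robot.grab_frame("scene");np.savez("scene1.npz",**f);g=robot.grab_frame("top")
A=f["image"][150:350,330:530,::-1];B=g["image"][180:380,130:330,::-1]
cv2.imwrite("pics/p1.png",cv2.resize(np.hstack([A,B]),(800,400),interpolation=cv2.INTER_CUBIC))
```

```text
1.4833
4.5167 [0.50048851 0.23194114 0.21013328] [ 3.14131963e+00 -8.60585950e-05  1.18840038e+00] [-0.23634313 -0.30402978  0.32718422] 0.5488161890576793
```

View pics/p1.png

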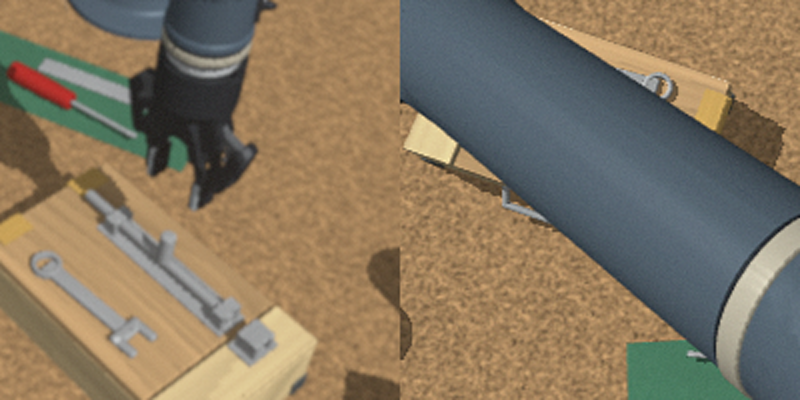

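Left half (scene): open fingertips at about crop (152,172) and (195,205), straddling above the knob at (167,240). The bolt is untouched. I'll check the projection, then descend and grip with a contact guard.

Run:
```python
from plant import robot
import numpy as np,cv2
f=dict(np.load("scene1.npz"))
p=f["R"]@np.array([.5005,.232,.203])+f["t"];u=np.array([f["fx"]*p[0]/p[2]+f["cx"],f["fy"]*p[1]/p[2]+f["cy"]])
print("expected tip mid in crop",(u-[330,150])*2)
hit=robot.move_straight([.5003,.2322,.119],vel=.06,contact_N=6)
s=robot.sense();print(hit,s["t"],s["tcp_pos"],s["wrist_force"])
if not hit:
    robot.grip(0.0,20);s=robot.sense();print(s["t"],s["tcp_pos"],s["wrist_force"],s["opening"])
f=robot.grab_frame("scene")
cv2.imwrite("pics/p2.png",cv2.resize(f["image"][200:350,350:500,::-1],(600,600),interpolation=cv2.INTER_CUBIC))
```

```text
expected tip mid in crop [176.95298663 183.72209858]
False 6.2833 [0.50048854 0.23233266 0.11933986] [0.80421928 0.57614365 0.49287341]
6.6583 [0.50039162 0.2321223  0.11926354] [-0.41587869 -0.6268616   1.86482998] 0.18092299048070992
```

View pics/p2.png

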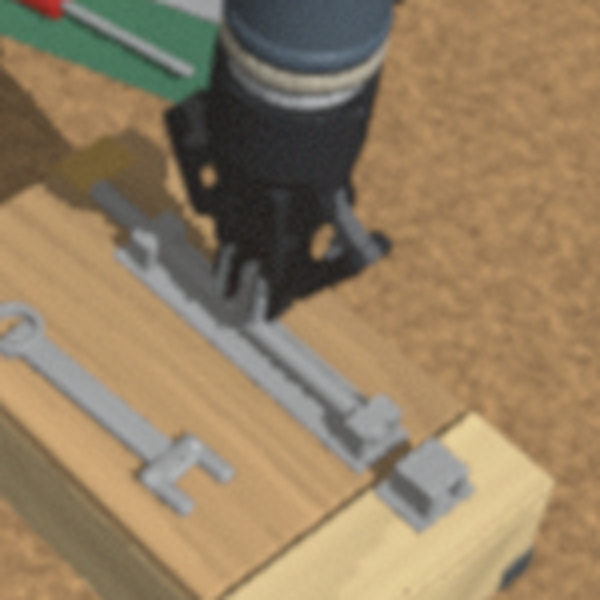

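The knob is held between the fingers at about (240,290); opening 0.181 × 85 ≈ 15.4 mm matches the 16 mm post. Now I'll slide it to the stop.

Run:
```python
from plant import robot
import numpy as np,cv2
Y=1.189; d=np.array([np.cos(Y),np.sin(Y),0])
p0=robot.sense()["tcp_pos"]
hit=robot.move_straight(p0+d*.060,vel=.03,contact_N=18)
robot.sleep(.2)
s=robot.sense();q=s["tcp_pos"]-p0;print(hit,s["t"],"travel",q@d,q,"F",s["wrist_force"],s["opening"])
f=robot.grab_frame("scene")
cv2.imwrite("pics/p3.png",cv2.resize(f["image"][200:350,350:500,::-1],(600,600),interpolation=cv2.INTER_CUBIC))
```

```text
True 8.2833 travel 0.04126906430170508 [ 1.55560482e-02  3.82254173e-02 -2.97249679e-05] F [-1.01786865 -1.04115813  4.96550365] 0.1759361801492749
```

View pics/p3.png

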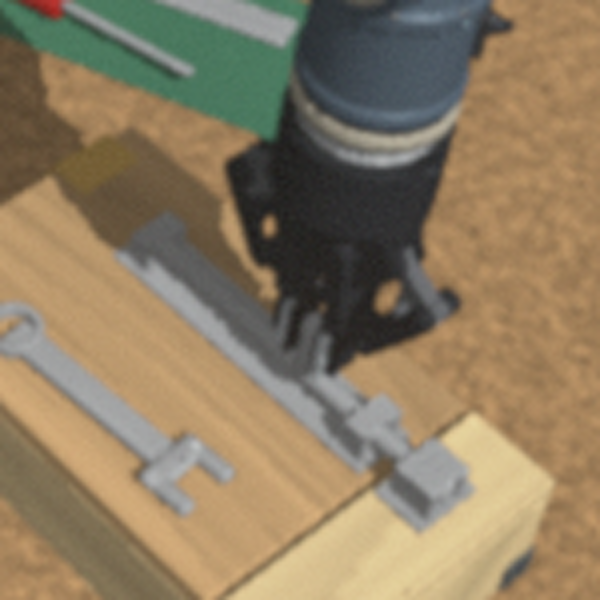

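The bar now enters the keeper at about (415,450). Travel was 41.3 mm before contact. I'll push once more to confirm the hard stop, then release and retreat.

Run:
```python
from plant import robot
import numpy as np,cv2
from h import *
Y=1.189; d=np.array([np.cos(Y),np.sin(Y),0])
p0=robot.sense()["tcp_pos"]
hit=robot.move_straight(p0+d*.008,vel=.015,contact_N=25)
s=robot.sense();print(hit,s["t"],"extra",(s["tcp_pos"]-p0)@d,"F",s["wrist_force"])
p=s["tcp_pos"]
robot.grip(0.55);robot.sleep(.1)
print(robot.sense()["wrist_force"])
robot.move_straight(np.array([p[0],p[1],.22]),vel=.1)
robot.goto([.54,-.05,.36],[np.pi,0,.4])
s=robot.sense();print(s["t"],s["tcp_pos"],s["wrist_force"])
f=robot.grab_frame("scene");np.savez("scene4.npz",**f);g=robot.grab_frame("top");np.savez("top4.npz",**g)
A=cv2.resize(f["image"][225:345,350:490,::-1],(467,400),interpolation=cv2.INTER_CUBIC);B=cv2.resize(g["image"][200:320,130:229,::-1],(330,400),interpolation=cv2.INTER_CUBIC)
cv2.imwrite("pics/p4.png",np.hstack([A,B]))
```

```text
True 8.9 extra -4.24083335538668e-05 F [-1.6290092  -1.79188179  6.30044027]
[ 0.19682628  0.3867821  -0.05620996]
11.8917 [ 0.53982214 -0.04830561  0.35947123] [-0.79342656  0.68276841 -1.08645058]
```

View pics/p4.png

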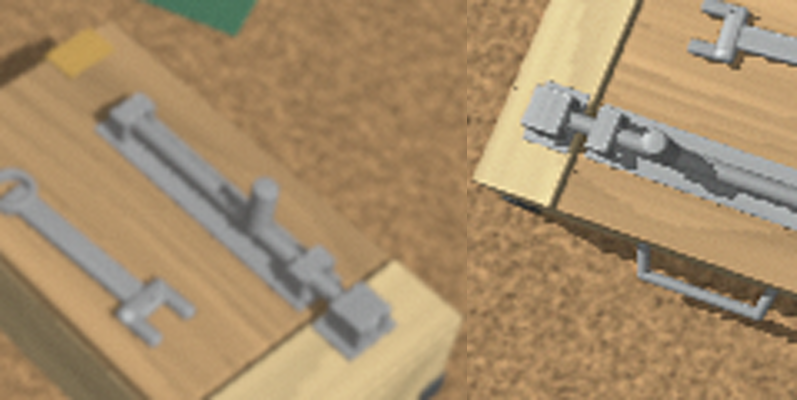

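After release, knob top is at scene (429.2,280.8) and top (186.1,241.4). The bar is in the keeper and the wrench is undisturbed.

Run:
```python
from h import *
T=dict(np.load("top4.npz"));S=dict(np.load("scene4.npz"))
d=np.array([np.cos(1.189),np.sin(1.189)])
for f,k,k0,e in((T,(186.1,241.4),(205.6,248.6),(154.2,232.6)),(S,(429.2,280.8),(414.4,267.6),(459,317))):
    K=ray(f,*k,.13)[:2];print("travel",(K-ray(f,*k0,.13)[:2])@d,"to keeper",(ray(f,*e,.101)[:2]-K)@d)
```

```text
travel 0.042132140218957136 to keeper 0.07872435446625677
travel 0.041018569123801356 to keeper 0.08211430841031425
```

```bash
python3 -c "
from plant import robot
robot.close_job()"
```

```text
the job is handed in; nothing more can be done
```

The long case's bolt is slid fully home into its keeper and released. I gripped the knob from above, slid it along the bolt's line until it met a hard stop, and pulled the arm clear. The job was handed in at about 12 s.

- **Travel:** the arm measured 41.3 mm at the stop. The cameras showed 42.1 mm (top) and 41.0 mm (scene).
- **Stop:** a second push, set to stop at 25 N, moved the bolt no further.
- **Knob to keeper:** 78.7 mm (top) and 82.1 mm (scene), against the required 80 mm. The two views differ by about 3 mm, within what calibration error and my pixel readings allow.
- **Surroundings:** the last picture shows the bar in the keeper and the wrench undisturbed. The arm never went down to the short case's bolt, though I took no closing picture of it.

No check failed.

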